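Start the drum chart recorder

TASK

Start the chart recorder for the new week: wind the clock with the winged key on top of the drum, clockwise in as many part turns as it takes, until it is fully wound, while the pen is still held off the chart. Then gently push the pen-lift lever fully upright so that the pen comes onto the chart, and after that press the time-mark button down and let it go. Do not press on the thin pen arm and leave the things standing around the recorder where they are.

Things in the scene. Friction and masses are not known exactly. Their poses are not given: they have to be found in the camera images.
- recorder: fixed drum chart recorder, cover off: grey base 150 mm deep (its x, front to back) by 300 mm wide (its y), deck 36 mm high; origin at the centre of its underside. In this frame, mm: drum 93 across at x 15, y -85, top at 131, winding key on top; slotted sensor guard x 5 to 67, y 32 to 138, top at 98; pen pillar x -34, y 65, top 94; lever hinge x -27, y -20, z 42; time-mark button x -45, y 120
- key_grip (a point): point on the key's upright axis (the drum's axis) at mid-height of its wings, 35 mm above the drum top. Plain steel butterfly key, 68 mm long over its two wings (along this frame's x), wings 10 mm thick (y) and 32 mm tall (16 mm above and below this point); round hub 12 mm across in the middle, up to 20 mm above the point; z up
- key (a joint): turn of the key in rad, growing clockwise seen from above. The spring resists with 0.1 to 0.21 N m; a ratchet clicks every 0.39 rad: let go, the key slips back to the last click and stays. Solid stop at 8.40; let go there it settles on the last click, 8.30 = fully wound (the one before: 7.91). It starts 3.6 to 5.8 rad short of that
- lever_knob (a point): centre of the black ball knob, 22 mm across, on the pen-lift lever, 108 mm above the lever's hinge (a 6 mm steel rod in front of the drum, left of it seen from the front). Upright it is 150 mm above the counter
- lever (a joint): lean of the pen-lift lever in rad: 0 = upright against its stop, pen on the chart; positive = leaning to the recorder's front (-x), pen held off. It starts at 0.36 to 0.48 and stays where it is left; about 1 N at the knob moves it. Pushed upright at the knob towards the recorder's +x
- pen: thin, delicate pen arm, level, 85 mm above the counter, 160 mm long, from the pen pillar to the front of the drum; origin at the pillar, arm along its -y. It follows the lever; nothing may press on it
- mark_top (a point): centre of the top of the black round time-mark button, 28 mm across, 54 mm above the counter at rest, on a round steel housing 44 mm across at the front left corner of the recorder's deck
- mark (a joint): travel of the time-mark button in m: 0 = up, 0.006 = fully down; sprung, about 5 N to press it fully; springs up when let go
- ink_bottle: amber closed ink jar, 52 mm across, 75 mm tall, standing beside the drum end; origin at its underside
- slide_box: closed plastic slide box 97 x 177 x 35 mm beside the sensor end; origin at its underside
- steel_cup: open steel cup 72 mm across, 85 mm tall, behind the recorder; origin at its underside

How it is judged:
By the outcome, as a careful person would: the job done as asked, in the order asked, and still so for the second after the job is handed in, with the robot touching nothing.
It also fails if it takes over 72 s, if anything falls off the work surface, if the arm or the gripper's body presses on something with over 40 N, if the wrist force passes 120 N, or if a joint passes its speed limit or range.

ROBOT

A 7-joint arm with a two-finger parallel gripper is mounted at the origin on the work surface. World frame = base frame: x ahead of the robot, y to its left, z up, the work surface at z = 0. Lengths are in m, angles in rad, forces in N, time in s.
With the tool pointing down it reaches from about 0.4 to 0.85 m from the base axis. Payload 10.4 kg.
Tool frame: the origin (TCP) lies at the very end of the fingers, on their centre line; the grasp point (between the pads) lies 19 mm behind it (manip.grip_point_offset is the z of the grasp point in the tool frame, in m); z points along the fingers, y is the direction in which the jaws open and shut (so a half turn about z gives the same grasp; the last joint's range is limited). The gripper opens to 85 mm and grips with 20 to 120 N. Pads are 22 mm wide; open, the fingers measure 114 mm over their backs; the gripper's body (76 mm by 85 mm) begins 54 mm behind the grasp point. The pads swing forward as they close: fully open they stand 13 mm farther back than shut.
Start: joints at [-1.326, 0.332, -0.065, 1.46, 0.022, 1.35, -0.088], TCP at [0.165, 0.603, 0.231] pointing down, gripper open.
Joint ranges: [-2.6, 2.6], [-0.5, 2.12], [-1.47, 1.34], [0.16, 2.42], [-1.27, 4.41], [0.06, 2.06], [-2.6, 2.6]. Speed limits (rad/s): [2.22, 2.22, 2.79, 2.79, 3.14, 3.14, 3.14].

INTERFACE

Orientations are given as a unit quaternion [x, y, z, w].
In Python, from workcell import manip, camera, get_calibration, hand_in gives the robot as it stands.
- The arm moves only by the shell command python3 -m pendant 'ROWS' [FORCE]. ROWS is JSON, a list of rows, each a list of 5 numbers: the shift along the tool's x, y, z in units of 40 mm (1.0 is 40 mm), then the turn about the tool's z in units of 6 degrees (1.0 is 6 degrees), then the closure, from 0 (fully open) to 1 (shut). A call has 1 to 5 rows; each row is the pose to reach, as a shift and turn from the pose commanded when the call began, along the tool's axes at that moment; what a row does not reach only later rows make up. A row lasts 1/8 s, in which the tool goes at most 62.5 mm and 10.7 degrees, less where a joint would pass 70% of its speed; a pose out of reach is approached as far as the arm can. A call with a gripper value outside its range is refused whole. The fingers move at their own pace and stop on an object; FORCE is the grip in N (left out, the last holds). Time passes only in rows, so rows that repeat a pose let the fingers close. It gives the time, the measured TCP pose, the force and the opening at its end, in the units of the state.
- manip.get_obs(): the state, without advancing time (a new reading comes with each control period).
- camera(name): name is "side" or "top"; returns (picture, depth): 480x640x3 uint8, red, green, blue; 480x640 float32, m along the optical axis (not along the pixel's ray), 0 where there is no reading.
- get_calibration(name): a dict with "vfov" (degrees; the focal length in pixels is half the picture's height over the tangent of half this angle, whatever the lens; pixels are square), "cx", "cy" (the principal point, pixels), "distortion" ([k1, k2, p1, p2, k3] as OpenCV has them; the pictures are not rectified), "position" and "rotation" of the camera in the world. Camera axes: x right, y down, z forward; pixel columns grow to the right and rows downward; lengths in m; the calibration is good to about 2 mm. A picture is of the moment at which its call begins. get_calibration takes no time and is no camera call.
- hand_in(): hands the job in, once; it reports no verdict.
The state is a dict: "clock": time; "joint_pos": joint angles; "joint_velocities": joint speeds; "tau": joint torques, N m; "position": TCP position; "ee_rot": TCP orientation; "ft_force": force on the tool from outside, world axes, zero at the start; "torque": the same for the moment, N m; "grip_width": opening from 0.0 (shut) to 1.0 (fully open).
Only numpy, scipy, OpenCV 4.12 (cv2) and the standard library are available. Lean on these libraries where they do the work, as an engineer would, in place of code of your own. Each camera call takes 0.05 s, during which the arm holds its last target.

## Working session

There is one attempt and no reset: what is moved stays moved. The work goes in short steps, Python scripts to look and compute and a shell command to move; the robot and the scene stay as the last step left them, time stands still between calls to the robot, and variables do not carry over. Pictures are saved under pics/ and viewed, and the job is handed in when it is done.

```bash
ls; mkdir -p pics; python3 - <<'E'
from workcell import manip,camera,get_calibration
import cv2,numpy as np
print(manip.get_obs(), manip.grip_point_offset)
for n in("top","side"):
    p,d=camera(n); np.savez("%s0.npz"%n,p=p,d=d); cv2.imwrite("pics/%s0.png"%n,p[:,:,::-1]); print(get_calibration(n))
E
```

```text
pics
{'clock': 0.0, 'joint_pos': array([-1.32560225,  0.33286857, -0.0646912 ,  1.46092717,  0.02158615,
        1.34989989, -0.088537  ]), 'joint_velocities': array([-0.00172473, -0.00123529,  0.00033502,  0.00014453,  0.00037893,
        0.00081733, -0.00043089]), 'tau': array([-2.41664375e-04, -6.25425982e+01,  4.91106219e-02, -3.91618860e+01,
        1.61394873e-02,  9.49028326e-03,  4.81498489e-05]), 'position': array([0.1652857 , 0.60236503, 0.23052472]), 'ee_rot': array([ 1.33510978e-01,  9.91047084e-01, -7.00894563e-04, -6.69345808e-05]), 'ft_force': array([-0.6913512 , -0.34751058,  0.15887904]), 'torque': array([-0.01198398,  0.04121709,  0.01098627]), 'grip_width': 1.002250076937397} -0.0187
{'vfov': 47.68033106407919, 'cx': 310.3575134314235, 'cy': 232.4490972491874, 'distortion': array([-0.01584749,  0.        ,  0.        ,  0.        ,  0.        ]), 'position': array([0.44173618, 0.06724318, 1.15741864]), 'rotation': array([ 0.71303533, -0.69514684,  0.06955851, -0.05927148])}
{'vfov': 56.894161409100576, 'cx': 318.06586811340577, 'cy': 239.9360072296452, 'distortion': array([-0.08284313,  0.        ,  0.        ,  0.        ,  0.        ]), 'position': array([0.34499968, 0.623719  , 0.69863871]), 'rotation': array([-0.19502741,  0.89066467, -0.39931853,  0.09604929])}
```

View pics/top0.png

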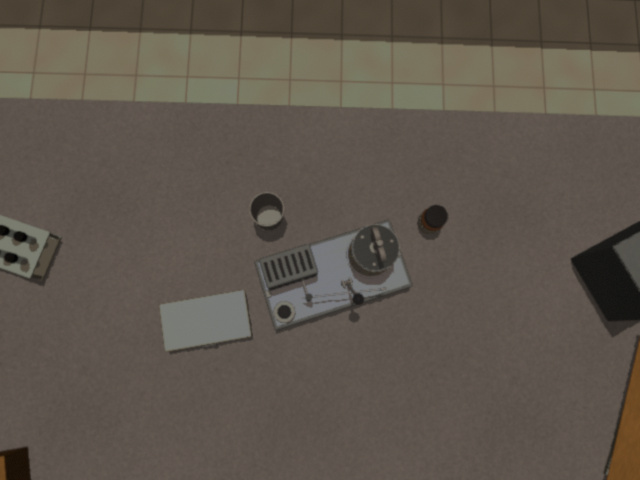

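View pics/side0.png

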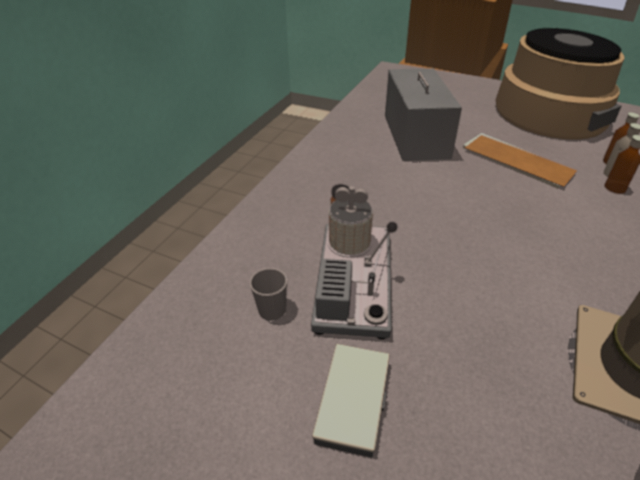

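```bash
cat > h.py <<'E'
import numpy as np,cv2
from scipy.spatial.transform import Rotation as R
from workcell import manip,camera,get_calibration
def K(n):
    c=get_calibration(n); f=240/np.tan(np.radians(c['vfov']/2))
    return np.array([[f,0,c['cx']],[0,f,c['cy']],[0,0,1.]]),np.array(c['distortion'],float),np.array(c['position']),(R.from_quat(c['rotation']).as_matrix() if np.size(c['rotation'])==4 else np.array(c['rotation']))
def ray(n,px):
    k,d,p,r=K(n); u=cv2.undistortPoints(np.array(px,float).reshape(-1,1,2),k,d).reshape(-1,2)
    return p,(r@np.c_[u,np.ones(len(u))].T).T
def onz(n,px,z):
    p,v=ray(n,px); return p+v*((z-p[2])/v[:,2])[:,None]
def proj(n,X):
    k,d,p,r=K(n); X=np.array(X,float).reshape(-1,3)
    return cv2.projectPoints((X-p)@r,np.zeros(3),np.zeros(3),k,d)[0].reshape(-1,2)
def tri(pa,pb):
    (p,v),(q,w)=ray('top',[pa]),ray('side',[pb]); v=v[0]/np.linalg.norm(v);w=w[0]/np.linalg.norm(w)
    A=np.c_[v,-w]; s=np.linalg.lstsq(A,q-p,rcond=None)[0]; a=p+s[0]*v;b=q+s[1]*w
    return (a+b)/2,np.linalg.norm(a-b)
def shot(n,name,box=None,s=1):
    p,d=camera(n); np.savez(f"{name}.npz",p=p,d=d)
    if box: x,y,X,Y=box; p=p[y:Y,x:X]
    cv2.imwrite(f"pics/{name}.png",cv2.resize(p,None,fx=s,fy=s,interpolation=cv2.INTER_CUBIC)[:,:,::-1])
E
python3 - <<'E'
from h import *
for n,b in(("top",(250,190,450,340)),("side",(300,180,420,340))):
    p=np.load(n+"0.npz")['p'];x,y,X,Y=b
    s=4 if n=="top" else 3.7
    q=cv2.convertScaleAbs(p[y:Y,x:X],alpha=1.4)
    cv2.imwrite(f"pics/{n}0z.png",cv2.resize(q,None,fx=s,fy=s,interpolation=cv2.INTER_CUBIC)[:,:,::-1])
# rough
print(onz('top',[(375,248)],.131),onz('top',[(285,312)],.054),onz('top',[(258,262),(278,328),(410,286),(390,222)],.036))
E
```

```text
[[ 0.60434862 -0.07003606  0.131     ]] [[0.48152102 0.10067372 0.054     ]] [[ 0.58355079  0.16053261  0.036     ]
 [ 0.44960425  0.11440343  0.036     ]
 [ 0.54171516 -0.1555679   0.036     ]
 [ 0.67583222 -0.11438987  0.036     ]]
```

View pics/top0z.png

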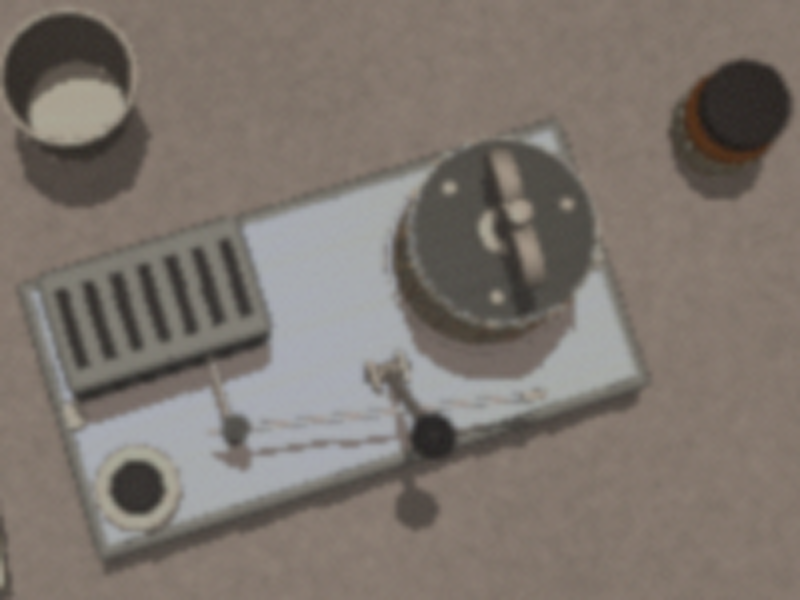

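View pics/side0z.png

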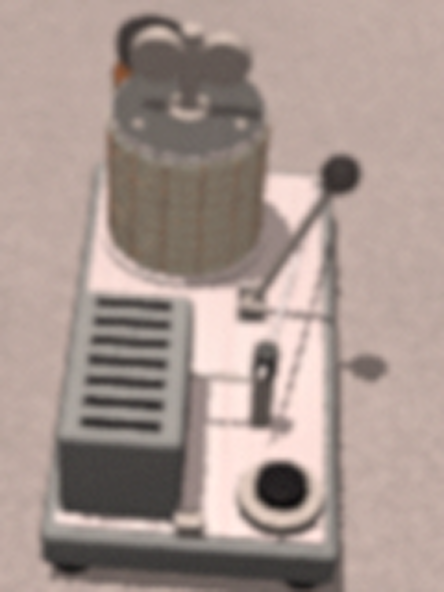

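```bash
python3 - <<'E'
from h import *
p=np.load("top0.npz")['p']
z=lambda a,b:(250+(a+.5)/4-.5,190+(b+.5)/4-.5)
zs=lambda a,b:(300+(a+.5)/3.7-.5,180+(b+.5)/3.7-.5)
cor=onz('top',[z(557,122),z(22,287),z(107,560),z(648,380)],.036); print(cor)
ctr=cor.mean(0)[:2]
ey=((cor[1]-cor[0])+(cor[2]-cor[3]))[:2]; ex=((cor[1]-cor[2])+(cor[0]-cor[3]))[:2]
yaw=np.arctan2(-ey[0],ey[1]); print(ctr,yaw,np.arctan2(ex[1],ex[0]),np.linalg.norm(ey)/2,np.linalg.norm(ex)/2)
def blob(n,box,thr,inv=True):
    p=np.load(n+"0.npz")['p'];x,y,X,Y=box;g=cv2.cvtColor(p[y:Y,x:X],cv2.COLOR_RGB2GRAY)
    m=(g<thr).astype(np.uint8);k,l,st,c=cv2.connectedComponentsWithStats(m); i=1+np.argmax(st[1:,4]); return c[i]+[x,y],st[i]
b,s=blob('top',(275,303,294,322),60);print(b,s,onz('top',[b],.054))
b2,s=blob('side',(364,302,386,322),60);print(b2,s,tri(b,b2))
k,s=blob('top',(351,291,366,307),60);print(k,s)
k2,s=blob('side',(384,218,400,236),60);print(k2,s,tri(k,k2))
print('hub',tri(z(517,211),zs(193,28)))
print('drum circ',onz('top',[z(503,234)],.131))
print('hub z186',onz('top',[z(517,208)],.186),'wing top',onz('top',[z(500,160),z(533,278)],.182))
c,s_=np.cos(yaw),np.sin(yaw)
def w(x,y,zz): return [ctr[0]+(c*x-s_*y)/1e3,ctr[1]+(s_*x+c*y)/1e3,zz/1e3]
print('model btn',w(-45,120,54),'drum',w(15,-85,131),'hinge',w(-27,-20,42))
for n in('top','side'): print(n,proj(n,[w(-45,120,54),w(15,-85,131),w(15,-85,186),w(-27,-20,42)]))
E
```

```text
[[ 0.67981475 -0.11201548  0.036     ]
 [ 0.58470018  0.16654658  0.036     ]
 [ 0.44627064  0.11759004  0.036     ]
 [ 0.54464524 -0.15897245  0.036     ]]
[0.5638577  0.00328717] 0.3353833036784378 0.3371756582797511 0.29393933897585384 0.1449619319596009
[283.90625   311.4921875] [  3   3  13  12 128] [[0.48247813 0.10290412 0.054     ]]
[375.73880597 311.12686567] [  5   3  14  13 134] (array([0.48180039, 0.10284104, 0.05084203]), np.float64(0.0016211798022830433))
[357.62937063 300.23076923] [  0   2  15  14 143]
[391.56060606 226.98484848] [ 4  5  9  9 66] (array([ 0.50393844, -0.03632167,  0.14162068]), np.float64(0.0011634951774809694))
hub (array([ 0.60484346, -0.06995165,  0.18652008]), np.float64(0.002521734249871559))
drum circ [[ 0.60412526 -0.07075682  0.131     ]]
hub z186 [[ 0.60754592 -0.0697123   0.186     ]] wing top [[ 0.63031706 -0.0624482   0.182     ]
 [ 0.57621858 -0.07758794  0.182     ]]
model btn [np.float64(0.4818691754845561), np.float64(0.10179037620488449), 0.054] drum [np.float64(0.6059981128342358), np.float64(-0.07204002076998092), 0.131] hinge [np.float64(0.5449446513096925), np.float64(-0.024485054300945275), 0.042]
top [[284.4502691  311.81147979]
 [376.04505585 247.17679963]
 [380.15187448 242.4985433 ]
 [347.03490678 282.59445943]]
side [[375.58834587 309.54711826]
 [350.16342721 208.26702029]
 [351.02783843 186.62536888]
 [367.13430538 261.35869766]]
```

```bash
python3 -m pendant '[[-0.8,-0.7,0,0,0],[-1.9,-1.7,0,0,0],[-3,-2.65,0,0,0],[-4.1,-3.6,0,0,0],[-5,-4.4,0,0,0]]'; python3 -m pendant '[[-1.1,-1,0,0,0],[-2.2,-1.95,0,0,0],[-3.3,-2.9,0,0,0],[-4.4,-3.9,0,0,0],[-5.4,-4.8,0,0,0]]'; python3 -m pendant '[[-1,-0.9,0,0,0],[-2,-1.8,0,0,0],[-3,-2.6,0,0,0],[-3.9,-3.5,0,0,0],[-4.6,-4.1,0,0,0]]';  python3 -c "
from h import *
print(manip.get_obs())"
```

```text
clock: 0.72
position: [0.3128, 0.3779, 0.2312]
ee_rot: [0.134, 0.991, -0.0, -0.0]
ft_force: [0.3, 0.1, 0.0]
grip_width: 1.0
clock: 1.35
position: [0.4698, 0.1357, 0.2312]
ee_rot: [0.134, 0.991, 0.0, -0.0]
ft_force: [0.4, 0.4, -1.1]
grip_width: 0.999
clock: 1.98
position: [0.6036, -0.0714, 0.2309]
ee_rot: [0.134, 0.991, -0.0, -0.0]
ft_force: [0.3, 0.7, 0.7]
grip_width: 0.999
{'clock': 1.975, 'joint_pos': array([-0.42228648,  0.32183734,  0.5857725 ,  1.53796436, -0.18005314,
        1.33679833,  1.48317178]), 'joint_velocities': array([ 0.46313138,  0.47955909,  0.10213599, -0.50350758, -0.29324057,
        0.11837279,  0.5680501 ]), 'tau': array([ -2.26677664, -56.91005945,   8.40624601, -35.77180624,
         0.75948916,  -0.25159383,  -0.90819888]), 'position': array([ 0.60363914, -0.07141308,  0.2309309 ]), 'ee_rot': array([ 1.34267477e-01,  9.90945041e-01, -3.38350075e-04, -2.34895895e-04]), 'ft_force': array([0.30358205, 0.72325524, 0.66473376]), 'torque': array([ 0.03840701, -0.02358032, -0.00213615]), 'grip_width': 0.9991015443844031}
```

```bash
python3 -m pendant '[[0,0,0,-1,0],[0,0,0,-2.5,0],[0,0,0,-4,0],[0,0,0,-5.15,0],[0,0,0,-5.15,0]]';  python3 -c "
from h import *
o=manip.get_obs();print(o['joint_pos'])
r=R.from_quat(o['ee_rot']).as_matrix();print(r[:,0],r[:,1],o['position'])
d=np.array([.605,-.0705,.147])-o['position'];print('units',r.T@d/.04, 'wingerr deg',np.degrees(np.arctan2(r[1,0],r[0,0])))
shot('side','s1',(280,100,440,260),4)"
```

```text
clock: 2.6
position: [0.603, -0.0691, 0.231]
ee_rot: [-0.135, 0.991, 0.0, -0.0]
ft_force: [-0.8, 0.4, 0.3]
grip_width: 1.002
[-0.36224183  0.30934317  0.50214775  1.53689968 -0.1514125   1.3348142
  1.99685828]
[-9.63597129e-01 -2.67357975e-01  5.35013929e-04] [-2.67357811e-01  9.63597256e-01  3.59871415e-04] [ 0.6030092  -0.06907142  0.23096399]
units [-0.03953274 -0.04847618  2.09906165] wingerr deg -164.49288644527974
```

View pics/s1.png

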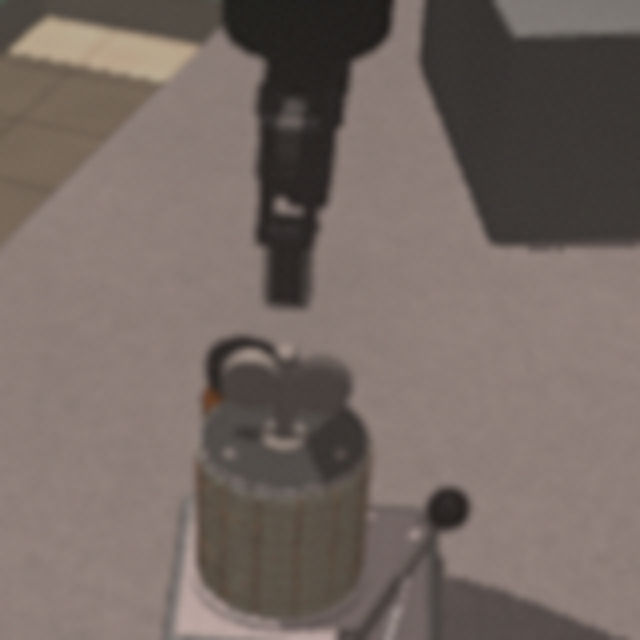

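```bash
python3 -m pendant '[[0,-0.04,0.6,0,0],[-0.04,-0.05,1.2,0,0],[-0.04,-0.05,1.8,0,0],[-0.04,-0.05,2.05,0,0],[-0.04,-0.05,2.05,0,0]]' 40;python3 -m pendant '[[0,0,0,0,0.6],[0,0,0,0,1],[0,0,0,0,1],[0,0,0,0,1],[0,0,0,0,1]]' 40; python3 -c "
from h import *
o=manip.get_obs();print(o['position'],o['torque'],o['grip_width']*85,o['ft_force'])"
```

```text
clock: 3.28
position: [0.6051, -0.0705, 0.149]
ee_rot: [-0.135, 0.991, 0.0, -0.0]
ft_force: [-0.2, 0.1, 0.9]
grip_width: 0.997
clock: 3.9
position: [0.6053, -0.0704, 0.1496]
ee_rot: [-0.135, 0.991, 0.0, 0.0]
ft_force: [-1.3, -0.3, 3.0]
grip_width: 0.129
[ 0.60534716 -0.07040778  0.14957567] [0.13955391 0.24967135 0.02334123] 10.952776845009621 [-1.27377831 -0.25215863  3.01639249]
```

```bash
cat > st.py <<'E'
from h import *
o=manip.get_obs();r=R.from_quat(o['ee_rot']).as_matrix()
print('yaw',np.degrees(np.arctan2(r[1,0],r[0,0])).round(2),'j7',o['joint_pos'].round(3),'pos',o['position'].round(4),'M',o['torque'].round(3),'F',o['ft_force'].round(1),'w',round(o['grip_width']*85,1))
E
python3 -m pendant '[[0,0,0,0.5,1],[0,0,0,1.5,1],[0,0,0,2.5,1],[0,0,0,3.5,1],[0,0,0,4.5,1]]' 50; python3 st.py;python3 -m pendant '[[0,0,0,1,1],[0,0,0,2,1],[0,0,0,3,1],[0,0,0,4,1],[0,0,0,5,1]]'; python3 st.py
```

```text
clock: 4.53
position: [0.6053, -0.0698, 0.1496]
ee_rot: [0.101, 0.995, 0.0, -0.0]
ft_force: [-1.4, 3.2, 4.2]
grip_width: 0.127
yaw 168.41 j7 [-0.409  0.389  0.569  1.635 -0.223  1.183  1.579] pos [ 0.6053 -0.0698  0.1496] M [0.539 0.387 0.222] F [-1.4  3.2  4.2] w 10.8
clock: 5.15
position: [0.6056, -0.0692, 0.1496]
ee_rot: [0.355, 0.935, 0.001, -0.0]
ft_force: [-0.3, 4.1, 3.7]
grip_width: 0.124
yaw 138.44 j7 [-0.481  0.408  0.665  1.639 -0.268  1.188  1.09 ] pos [ 0.6056 -0.0692  0.1496] M [0.809 0.049 0.247] F [-0.3  4.1  3.7] w 10.5
```

```bash
for i in 1; do :; done; python3 -m pendant '[[0,0,0,1,1],[0,0,0,2.2,1],[0,0,0,3.4,1],[0,0,0,4.6,1],[0,0,0,5.8,1]]'; python3 st.py; python3 -m pendant '[[0,0,0,1.2,1],[0,0,0,2.4,1],[0,0,0,3.6,1],[0,0,0,4.8,1],[0,0,0,6,1]]'; python3 st.py;python3 -m pendant '[[0,0,0,1.2,1],[0,0,0,2.4,1],[0,0,0,3.6,1],[0,0,0,4.8,1],[0,0,0,6,1]]'; python3 st.py
```

```text
clock: 5.78
position: [0.6063, -0.0687, 0.1496]
ee_rot: [0.618, 0.786, 0.001, 0.0]
ft_force: [4.0, 5.9, 0.3]
grip_width: 0.12
yaw 103.64 j7 [-0.567  0.438  0.783  1.642 -0.33   1.196  0.529] pos [ 0.6063 -0.0687  0.1496] M [ 0.952 -0.63   0.226] F [4.  5.9 0.3] w 10.2
clock: 6.4
position: [0.6071, -0.0688, 0.1497]
ee_rot: [0.831, 0.557, 0.002, 0.0]
ft_force: [7.7, 3.6, -2.9]
grip_width: 0.124
yaw 67.65 j7 [-0.654  0.484  0.915  1.646 -0.407  1.211 -0.04 ] pos [ 0.6071 -0.0688  0.1497] M [ 0.741 -1.587  0.188] F [ 7.7  3.6 -2.9] w 10.5
clock: 7.02
position: [0.6077, -0.0693, 0.1497]
ee_rot: [0.962, 0.273, 0.002, 0.001]
ft_force: [12.0, 0.9, -5.5]
grip_width: 0.123
yaw 31.65 j7 [-0.735  0.549  1.052  1.649 -0.502  1.236 -0.597] pos [ 0.6077 -0.0693  0.1497] M [ 0.265 -2.426  0.195] F [12.   0.9 -5.5] w 10.4
```

```bash
python3 -m pendant '[[0.04,0.025,0,1.2,1],[0.04,0.025,0,2.4,1],[0.04,0.025,0,3.6,1],[0.04,0.025,0,4.8,1],[0.04,0.025,0,6,1]]'; python3 st.py;  python3 -c "
from h import *
shot('side','s2',(280,100,440,260),4)"
```

```text
clock: 7.65
position: [0.608, -0.0702, 0.1497]
ee_rot: [0.999, -0.039, 0.001, -0.0]
ft_force: [2.1, 0.8, 0.0]
grip_width: 0.12
yaw -4.41 j7 [-0.797  0.637  1.186  1.647 -0.614  1.282 -1.144] pos [ 0.608  -0.0702  0.1497] M [ 0.001 -0.511  0.215] F [2.1 0.8 0. ] w 10.2
```

View pics/s2.png

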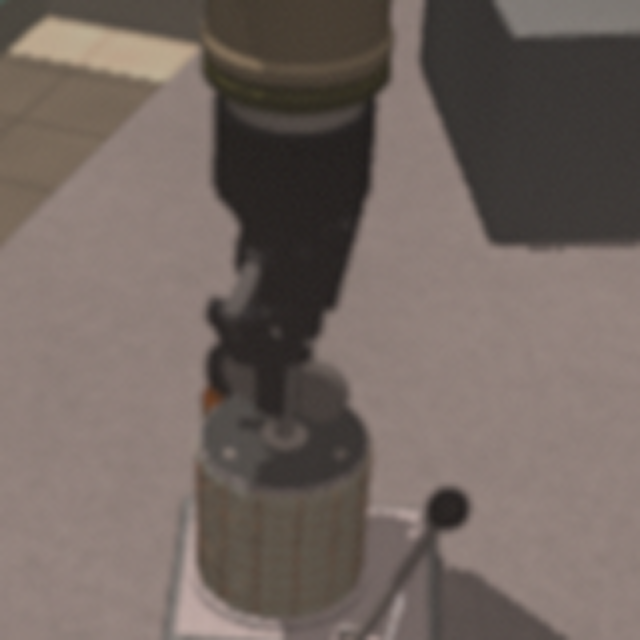

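```bash
python3 -m pendant '[[0,0,0,0.7,1],[0,0,0,1.4,1],[0,0,0,1.4,1],[0,0,0,1.4,1]]'; python3 st.py;  python3 -m pendant '[[0,0,0,1.4,0],[0,0,0,1.4,0],[0,0,0,1.4,0],[0,0,0,1.4,0],[0,0,0,1.4,0]]'; python3 st.py; python3 -m pendant '[[-0.03,0,-0.5,0,0],[-0.03,0,-1.2,0,0],[-0.03,0,-1.5,0,0],[-0.03,0,-1.5,0,0]]'; python3 st.py; python3 -c "
from h import *
shot('side','s3',(280,100,440,260),4)"
```

```text
clock: 8.2
position: [0.6079, -0.0704, 0.1496]
ee_rot: [0.994, -0.109, 0.001, -0.0]
ft_force: [6.1, 0.4, 1.6]
grip_width: 0.127
yaw -12.47 j7 [-0.809  0.658  1.215  1.647 -0.639  1.293 -1.266] pos [ 0.6079 -0.0704  0.1496] M [ 0.113 -1.114  0.147] F [6.1 0.4 1.6] w 10.8
clock: 8.82
position: [0.6071, -0.0706, 0.1493]
ee_rot: [0.983, -0.182, -0.0, -0.0]
ft_force: [-0.0, -0.1, -0.0]
grip_width: 0.999
yaw -20.99 j7 [-0.819  0.679  1.241  1.649 -0.663  1.305 -1.396] pos [ 0.6071 -0.0706  0.1493] M [0.017 0.007 0.015] F [-0.  -0.1 -0. ] w 84.9
clock: 9.32
position: [0.6064, -0.0702, 0.2103]
ee_rot: [0.983, -0.182, 0.001, -0.0]
ft_force: [1.0, -0.3, -1.3]
grip_width: 1.0
yaw -21.03 j7 [-0.838  0.611  1.276  1.579 -0.592  1.395 -1.444] pos [ 0.6064 -0.0702  0.2103] M [ 0.041  0.06  -0.   ] F [ 1.  -0.3 -1.3] w 85.0
```

View pics/s3.png

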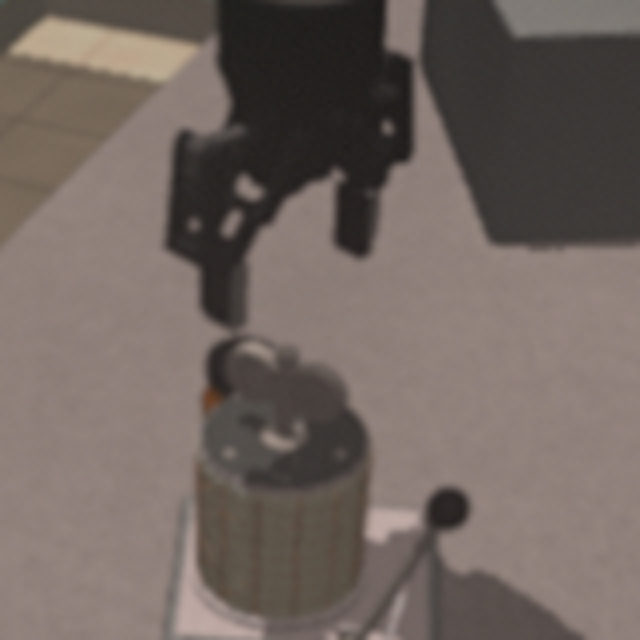

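```bash
python3 - <<'E'
from h import *
for a in (15.6,-6.9+22.5,-6.9,-18,-29.4):
    t=np.radians(a);X=[[.6066+s*.034*np.cos(t),-.07+s*.034*np.sin(t),.166] for s in(1,-1)]
    print(a,((proj('side',X)-[280,100]+.5)*4-.5).round(0).tolist())
E
```

```text
15.6 [[216.0, 376.0], [348.0, 388.0]]
15.6 [[216.0, 376.0], [348.0, 388.0]]
-6.9 [[224.0, 362.0], [341.0, 402.0]]
-18 [[232.0, 357.0], [334.0, 409.0]]
-29.4 [[241.0, 352.0], [324.0, 414.0]]
```

```bash
for i in 1; do :; done
python3 -m pendant '[[0,0,0,-1.2,0],[0,0,0,-2.8,0],[0,0,0,-4.4,0],[0,0,0,-6,0],[0,0,0,-7.6,0]]' >/dev/null
python3 -m pendant '[[0,0,0,-1.6,0],[0,0,0,-3.2,0],[0,0,0,-4.8,0],[0,0,0,-6.4,0],[0,0,0,-8,0]]' >/dev/null
python3 -m pendant '[[0,0,0,-1.6,0],[0,0,0,-3.2,0],[0,0,0,-4.8,0],[0,0,0,-6.4,0],[0,0,0,-8,0]]' >/dev/null
python3 -m pendant '[[0,0,0,-1.6,0],[0,0,0,-3.2,0],[0,0,0,-4.8,0],[0,0,0,-6.4,0],[0,0,0,-7.6,0]]' >/dev/null
python3 st.py
```

```text
yaw 166.45 j7 [-0.437  0.346  0.605  1.564 -0.201  1.296  1.529] pos [ 0.6055 -0.0699  0.208 ] M [ 0.034 -0.011  0.028] F [0.1 0.1 0. ] w 85.2
```

```bash
python3 -m pendant '[[0,0,0,-1.15,0],[0,0,0,-1.15,0],[0,0,0,-1.15,0]]'; python3 - <<'E'
from h import *
o=manip.get_obs();r=R.from_quat(o['ee_rot']).as_matrix()
print(r.T@(np.array([.6066,-.0702,.148])-o['position'])/.04)
shot('side','s4',(280,100,440,260),4)
E
python3 st.py
```

```text
clock: 12.25
position: [0.6058, -0.07, 0.2087]
ee_rot: [0.062, 0.998, 0.0, -0.0]
ft_force: [0.5, 0.8, -0.1]
grip_width: 0.997
[-0.02217677 -0.00193423  1.51692212]
yaw 172.93 j7 [-0.423  0.342  0.586  1.563 -0.194  1.296  1.637] pos [ 0.6059 -0.0701  0.2089] M [ 0.026 -0.009 -0.009] F [-1.   0.1  0.4] w 85.0
```

View pics/s4.png

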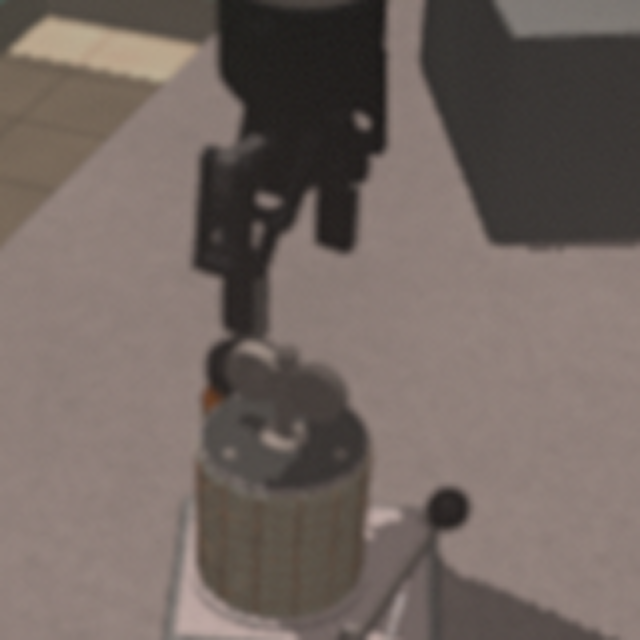

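The key still sits at about −7° world (left end ≈(228,365), right end ≈(345,398)), and the open fingers straddle it. Next I descend and regrip.

```bash
python3 -m pendant '[[-0.02,0,0.5,0,0],[-0.02,0,1,0,0],[-0.02,0,1.5,0,0],[-0.02,0,1.5,0,0],[-0.02,0,1.5,0,0]]' 50;python3 -m pendant '[[0,0,0,0,0.6],[0,0,0,0,1],[0,0,0,0,1],[0,0,0,0,1],[0,0,0,0,1]]' 50; python3 st.py;python3 -m pendant '[[0,0,0,1,1],[0,0,0,2,1],[0,0,0,3,1],[0,0,0,4,1],[0,0,0,5,1]]';python3 st.py;python3 -m pendant '[[0,0,0,1,1],[0,0,0,2,1],[0,0,0,3,1],[0,0,0,4,1],[0,0,0,5,1]]';python3 st.py;
```

```text
clock: 12.92
position: [0.6072, -0.0703, 0.1499]
ee_rot: [0.061, 0.998, -0.0, 0.0]
ft_force: [0.2, 0.9, -0.1]
grip_width: 1.0
clock: 13.55
position: [0.6069, -0.0701, 0.1495]
ee_rot: [0.06, 0.998, 0.0, 0.0]
ft_force: [0.2, 0.6, 2.1]
grip_width: 0.121
yaw 173.06 j7 [-0.409  0.393  0.57   1.631 -0.225  1.184  1.661] pos [ 0.6069 -0.0701  0.1495] M [ 0.085  0.213 -0.03 ] F [0.2 0.6 2.1] w 10.3
clock: 14.18
position: [0.6069, -0.0702, 0.1495]
ee_rot: [0.318, 0.948, 0.0, 0.0]
ft_force: [-0.5, -0.2, 2.6]
grip_width: 0.125
yaw 142.89 j7 [-0.482  0.412  0.668  1.635 -0.27   1.189  1.17 ] pos [ 0.6069 -0.0702  0.1495] M [0.106 0.255 0.253] F [-0.5 -0.2  2.6] w 10.6
clock: 14.8
position: [0.6068, -0.0702, 0.1495]
ee_rot: [0.553, 0.833, 0.0, -0.0]
ft_force: [-1.3, 0.2, 2.5]
grip_width: 0.121
yaw 112.88 j7 [-0.555  0.438  0.77   1.639 -0.323  1.197  0.687] pos [ 0.6068 -0.0702  0.1495] M [0.033 0.39  0.248] F [-1.3  0.2  2.5] w 10.3
```

```bash
python3 -m pendant '[[0,0,0,1,1],[0,0,0,2,1],[0,0,0,3,1],[0,0,0,4,1],[0,0,0,5,1]]';python3 st.py;python3 -m pendant '[[0,0,0,0.4,1],[0,0,0,0.4,1]]';python3 st.py;python3 -m pendant '[[0,0,0,0.4,1],[0,0,0,0.4,1]]';python3 st.py
```

```text
clock: 15.42
position: [0.6067, -0.0703, 0.1495]
ee_rot: [0.75, 0.662, -0.0, -0.0]
ft_force: [-2.9, 0.2, 3.7]
grip_width: 0.129
yaw 82.88 j7 [-0.628  0.473  0.879  1.642 -0.385  1.21   0.211] pos [ 0.6067 -0.0703  0.1495] M [0.019 0.462 0.246] F [-2.9  0.2  3.7] w 10.9
clock: 15.68
position: [0.6067, -0.0702, 0.1495]
ee_rot: [0.762, 0.647, -0.0, -0.0]
ft_force: [-3.4, 0.1, 4.4]
grip_width: 0.127
yaw 80.69 j7 [-0.634  0.477  0.888  1.642 -0.39   1.211  0.177] pos [ 0.6067 -0.0702  0.1495] M [0.101 0.733 0.185] F [-3.4  0.1  4.4] w 10.8
clock: 15.92
position: [0.6067, -0.0702, 0.1495]
ee_rot: [0.775, 0.631, -0.0, -0.0]
ft_force: [-3.8, 0.8, 5.8]
grip_width: 0.122
yaw 78.31 j7 [-0.639  0.48   0.896  1.642 -0.395  1.213  0.139] pos [ 0.6067 -0.0702  0.1495] M [0.065 0.726 0.204] F [-3.8  0.8  5.8] w 10.4
```

```bash
python3 -m pendant '[[0,0,0,0.3,1],[0,0,0,0.3,1]]';python3 st.py;python3 -m pendant '[[0,0,0,0.3,1],[0,0,0,0.3,1]]';python3 st.py;python3 -m pendant '[[0,0,0,0.3,1],[0,0,0,0.3,1]]';python3 st.py
```

```text
clock: 16.18
position: [0.6067, -0.0703, 0.1495]
ee_rot: [0.786, 0.619, -0.0, -0.0]
ft_force: [-4.4, -0.1, 5.8]
grip_width: 0.126
yaw 76.44 j7 [-0.644  0.483  0.903  1.643 -0.4    1.214  0.11 ] pos [ 0.6067 -0.0703  0.1495] M [0.08  0.828 0.157] F [-4.4 -0.1  5.8] w 10.7
clock: 16.42
position: [0.6067, -0.0703, 0.1495]
ee_rot: [0.795, 0.606, -0.0, -0.0]
ft_force: [-3.4, -0.5, 6.1]
grip_width: 0.123
yaw 74.64 j7 [-0.648  0.485  0.91   1.643 -0.404  1.215  0.082] pos [ 0.6067 -0.0703  0.1495] M [0.129 0.88  0.314] F [-3.4 -0.5  6.1] w 10.5
clock: 16.68
position: [0.6066, -0.0705, 0.1495]
ee_rot: [0.805, 0.594, -0.0, -0.0]
ft_force: [-5.2, -0.0, 5.8]
grip_width: 0.127
yaw 72.85 j7 [-0.652  0.488  0.917  1.643 -0.408  1.216  0.054] pos [ 0.6066 -0.0705  0.1495] M [-0.041  0.966  0.361] F [-5.2 -0.   5.8] w 10.8
```

```bash
python3 -m pendant '[[0,0,0,0.3,1],[0,0,0,0.3,1]]';python3 st.py;python3 -m pendant '[[0,0,0,0.3,1],[0,0,0,0.3,1]]';python3 st.py
```

```text
clock: 16.92
position: [0.6066, -0.0704, 0.1495]
ee_rot: [0.814, 0.581, -0.0, -0.0]
ft_force: [-5.1, 0.2, 6.6]
grip_width: 0.123
yaw 71.09 j7 [-0.657  0.491  0.924  1.643 -0.412  1.217  0.026] pos [ 0.6066 -0.0704  0.1495] M [-0.097  0.92   0.848] F [-5.1  0.2  6.6] w 10.4
clock: 17.18
position: [0.6066, -0.0704, 0.1495]
ee_rot: [0.822, 0.569, -0.0, 0.0]
ft_force: [-4.0, -0.9, 6.7]
grip_width: 0.123
yaw 69.36 j7 [-6.610e-01  4.940e-01  9.300e-01  1.643e+00 -4.160e-01  1.218e+00
 -1.000e-03] pos [ 0.6066 -0.0704  0.1495] M [-0.24   0.978  1.593] F [-4.  -0.9  6.7] w 10.5
```

```bash
python3 -m pendant '[[0,0,0,-0.5,1],[0,0,0,-1,1],[0,0,0,-1,0],[0,0,0,-1,0],[0,0,0,-1,0]]';python3 -m pendant '[[0,0,0,0,0],[0,0,0,0,0],[0,0,-0.5,0,0],[0,0,-1.2,0,0],[0,0,-2,0,0]]';python3 st.py; python3 -c "
from h import *
shot('side','s5',(280,100,440,260),4)
for a in (-7-90,-7-67.5,-7-103):
    t=np.radians(a);X=[[.6066+s*.034*np.cos(t),-.07+s*.034*np.sin(t),.166] for s in(1,-1)]
    print(a,((proj('side',X)-[280,100]+.5)*4-.5).round(0).tolist())"
```

```text
clock: 17.8
position: [0.6069, -0.0702, 0.1492]
ee_rot: [0.792, 0.61, -0.0, 0.0]
ft_force: [0.0, -0.2, 1.1]
grip_width: 0.759
clock: 18.42
position: [0.6068, -0.0704, 0.2314]
ee_rot: [0.792, 0.61, 0.0, 0.0]
ft_force: [0.2, -0.2, -0.3]
grip_width: 1.002
yaw 75.24 j7 [-0.677  0.416  0.952  1.542 -0.343  1.361  0.05 ] pos [ 0.6068 -0.0704  0.2314] M [-0.013  0.029 -0.077] F [ 0.2 -0.2 -0.3] w 85.1
-97 [[313.0, 350.0], [249.0, 416.0]]
-74.5 [[289.0, 345.0], [274.0, 422.0]]
-110 [[325.0, 355.0], [236.0, 411.0]]
```

View pics/s5.png

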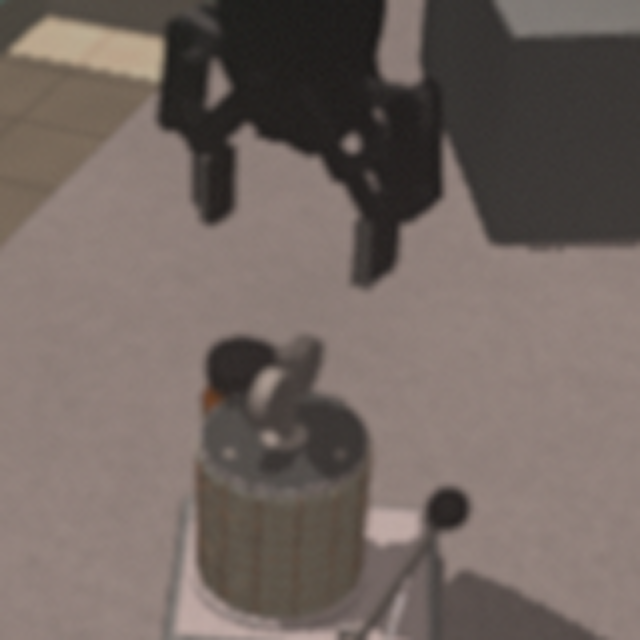

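```bash
python3 -m pendant '[[0,0,0,-1.2,0.5],[0,0,0,-2.8,1],[0,0,0,-4.4,1],[0,0,0,-6,1],[0,0,0,-7.6,1]]' >/dev/null
python3 -m pendant '[[0,0,0,-1.6,1],[0,0,0,-3.2,1],[0,0,0,-4.8,1],[0,0,0,-6.4,1],[0,0,0,-8,1]]' >/dev/null
python3 -m pendant '[[0,0,0,-1.6,1],[0,0,0,-3.2,1],[0,0,0,-4.4,1],[0,0,0,-5.1,1],[0,0,0,-5.1,1]]' >/dev/null
cat > go.py <<'E'
from h import *
import sys
o=manip.get_obs();r=R.from_quat(o['ee_rot']).as_matrix()
print('units',(r.T@(np.array([float(v) for v in sys.argv[1:4]])-o['position'])/.04).round(3))
E
python3 st.py; python3 go.py .4596 -.0518 .231
```

```text
yaw -160.61 j7 [-0.399  0.325  0.557  1.53  -0.174  1.335  2.084] pos [ 0.6071 -0.0706  0.2304] M [0.01  0.028 0.04 ] F [-0.1 -0.3 -0.6] w -0.3
units [ 3.321  1.668 -0.019]
```

```bash
python3 -m pendant '[[0.8,0.4,0,0,1],[1.8,0.9,0,0,1],[2.8,1.4,0,0,1],[3.3,1.67,0,0,1],[3.3,1.67,0,0,1]]'; python3 go.py .4596 -.0518 .137; python3 -m pendant '[[0,0,0.6,0,1],[0,0,1.4,0,1],[0,0,2.1,0,1],[0,0,2.35,0,1],[0,0,2.35,0,1]]'; python3 st.py; python3 -c "
from h import *
shot('side','s6',(320,100,480,260),4);shot('top','t6',(250,190,450,340),4)"
```

```text
clock: 20.98
position: [0.4595, -0.0511, 0.2302]
ee_rot: [-0.168, 0.986, 0.001, 0.001]
ft_force: [-0.0, 0.4, 1.0]
grip_width: 0.003
units [ 0.007 -0.019  2.329]
clock: 21.6
position: [0.4605, -0.0514, 0.1354]
ee_rot: [-0.169, 0.986, -0.0, -0.0]
ft_force: [-0.5, 0.4, -0.6]
grip_width: 0.001
yaw -160.59 j7 [-0.514  0.045  0.545  2.017 -0.026  1.086  1.952] pos [ 0.4605 -0.0514  0.1354] M [-0.021 -0.022  0.035] F [-0.5  0.4 -0.6] w 0.1
```

View pics/s6.png

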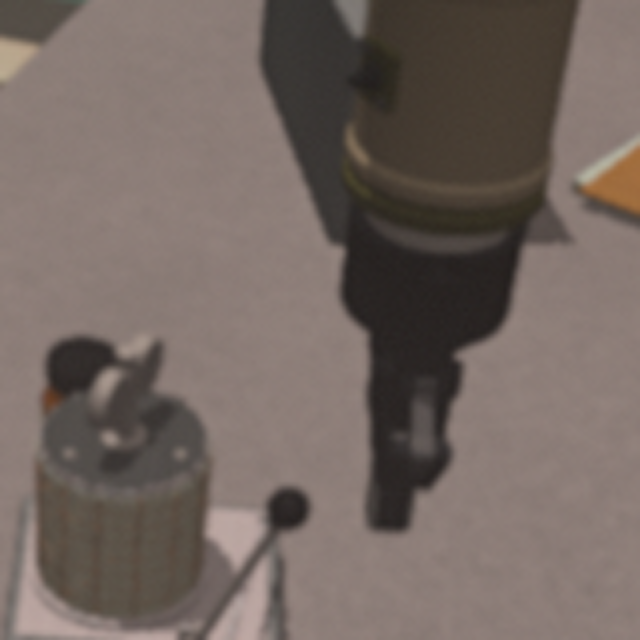

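View pics/t6.png

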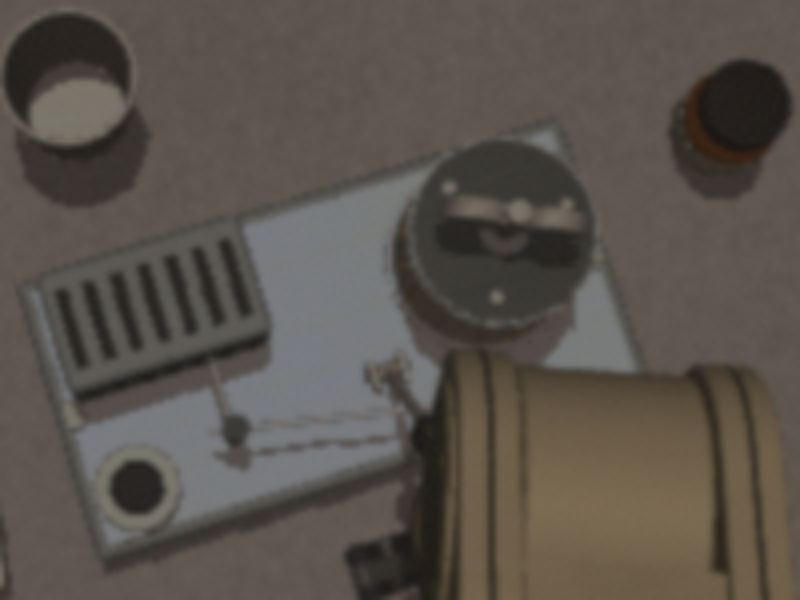

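```bash
python3 go.py .5242 -.0317 .137; python3 -m pendant '[[-0.15,0,0,0,1],[-0.3,0,0,0,1],[-0.45,0,0,0,1],[-0.55,0,0,0,1],[-0.65,0,0,0,1]]'; python3 -m pendant '[[-0.08,0,0,0,1],[-0.16,0,0,0,1],[-0.24,0,0,0,1],[-0.32,0,0,0,1],[-0.4,0,0,0,1]]';python3 -m pendant '[[-0.08,0,0,0,1],[-0.16,0,0,0,1],[-0.24,0,0,0,1],[-0.32,0,0,0,1],[-0.4,0,0,0,1]]';python3 go.py .5242 -.0317 .137; python3 -c "
from h import *
shot('side','s7',(320,140,480,260),4)"
```

```text
units [-1.653 -0.063 -0.015]
clock: 22.32
position: [0.4849, -0.0424, 0.1352]
ee_rot: [-0.169, 0.986, 0.0, -0.0]
ft_force: [0.2, -0.3, -0.1]
grip_width: 0.001
clock: 22.95
position: [0.4999, -0.0371, 0.1353]
ee_rot: [-0.169, 0.986, 0.0, 0.0]
ft_force: [-0.8, -0.1, 1.4]
grip_width: -0.003
clock: 23.58
position: [0.515, -0.0318, 0.1353]
ee_rot: [-0.169, 0.986, 0.0, 0.0]
ft_force: [0.3, -0.5, 1.2]
grip_width: -0.004
units [-0.217 -0.073 -0.043]
```

View pics/s7.png

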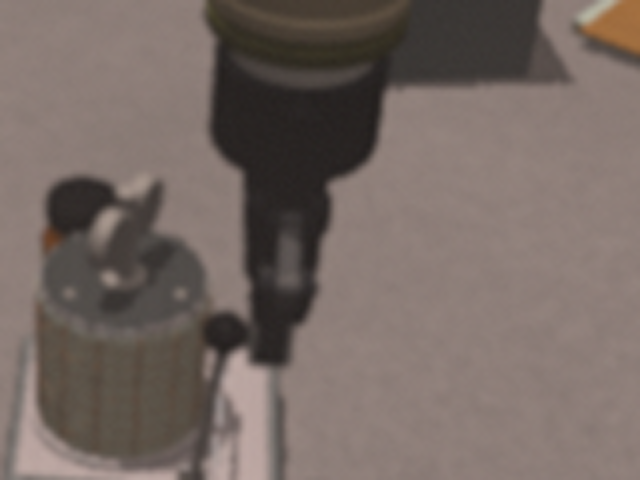

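```bash
python3 -m pendant '[[-0.05,0,0,0,1],[-0.1,0,0,0,1],[-0.15,0,0,0,1],[-0.15,0,0,0,1]]'; python3 -m pendant '[[-0.04,0,0,0,1],[-0.04,0,0,0,1]]';python3 -m pendant '[[-0.04,0,0,0,1],[-0.04,0,0,0,1]]'
```

```text
clock: 24.12
position: [0.5207, -0.0298, 0.1353]
ee_rot: [-0.169, 0.986, 0.0, 0.0]
ft_force: [-0.1, 0.7, 0.0]
grip_width: -0.001
clock: 24.38
position: [0.5221, -0.0293, 0.1353]
ee_rot: [-0.169, 0.986, 0.0, 0.0]
ft_force: [0.3, -0.4, -0.4]
grip_width: 0.001
clock: 24.62
position: [0.5236, -0.0288, 0.1353]
ee_rot: [-0.169, 0.986, 0.0, 0.0]
ft_force: [0.1, -0.4, 0.6]
grip_width: -0.001
```

```bash
for i in 1; do :; done; python3 -m pendant '[[-0.03,0,0,0,1],[-0.03,0,0,0,1]]';python3 -m pendant '[[-0.03,0,0,0,1],[-0.03,0,0,0,1]]'; python3 -c "
from h import *
shot('side','s8',(340,200,420,260),8)"
```

```text
clock: 24.88
position: [0.5247, -0.0284, 0.1353]
ee_rot: [-0.169, 0.986, 0.0, 0.0]
ft_force: [0.2, -0.3, 0.3]
grip_width: 0.0
clock: 25.12
position: [0.525, -0.0283, 0.1351]
ee_rot: [-0.169, 0.986, 0.0, -0.001]
ft_force: [-5.0, -1.4, 4.0]
grip_width: 0.0
```

View pics/s8.png

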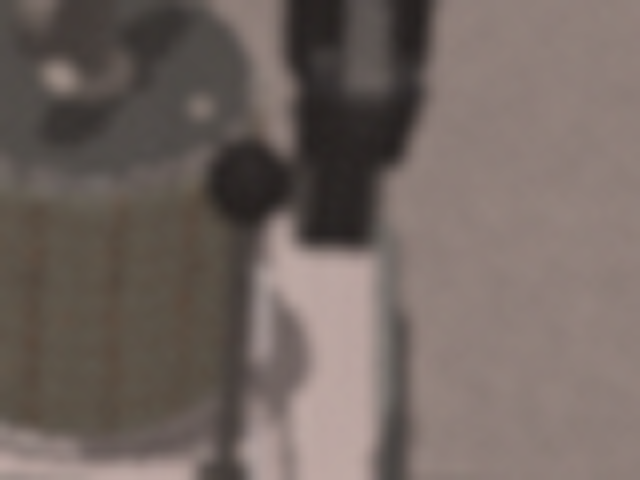

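```bash
python3 -m pendant '[[0.2,0,0,0,1],[0.5,0,0,0,1],[0.8,0,0,0,1],[0.8,0,-0.8,0,1],[0.8,0,-1.6,0,1]]'; python3 -m pendant '[[0,0,0,0,1]]'; python3 go.py .482 .1025 .20; python3 -c "
from h import *
shot('side','s9',(320,190,420,320),4.5)"
```

```text
clock: 25.8
position: [0.4947, -0.039, 0.2001]
ee_rot: [-0.169, 0.986, 0.0, -0.0]
ft_force: [1.0, 0.9, 0.0]
grip_width: -0.002
clock: 25.92
position: [0.4964, -0.039, 0.2015]
ee_rot: [-0.169, 0.986, 0.0, 0.002]
ft_force: [-0.1, 0.1, 0.5]
grip_width: 0.0
units [-0.837  3.455  0.041]
```

View pics/s9.png

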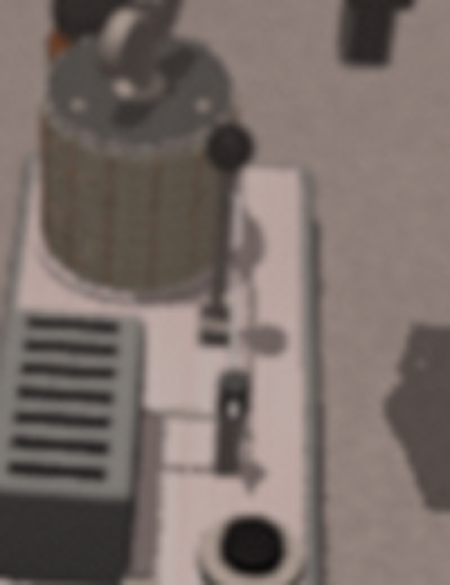

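```bash
python3 -c "
from h import *
for l in (0,.03,.06,.1): 
  s=.108*np.sin(l); print(l,((proj('side',[[.545-.944*s,-.0245-.329*s,.042+.108*np.cos(l)]])-[320,190]+.5)*4.5-.5).round(1))"
python3 -m pendant '[[-0.15,0.6,0,0,1],[-0.4,1.6,0,0,1],[-0.6,2.6,0,0,1],[-0.84,3.45,0,0,1],[-0.84,3.45,0,0,1]]';python3 -m pendant '[[0,0,0.8,0,1],[0,0,1.9,0,1],[0,0,2.8,0,1],[0,0,3.2,0,1],[0,0,3.2,0,1]]'; python3 st.py;python3 go.py .482 .1025 .06; python3 -c "
from h import *
shot('side','s10',(320,190,420,320),4.5);shot('top','t10',(250,190,450,340),4)"
```

```text
0 [[228.2 144.8]]
0.03 [[235.6 145.3]]
0.06 [[243.1 145.9]]
0.1 [[253.  147.1]]
clock: 26.6
position: [0.4801, 0.1052, 0.1981]
ee_rot: [-0.171, 0.985, 0.0, -0.001]
ft_force: [-0.2, 0.1, -0.3]
grip_width: 0.0
clock: 27.22
position: [0.4808, 0.1018, 0.0707]
ee_rot: [-0.169, 0.986, -0.0, -0.001]
ft_force: [0.5, -0.8, 0.5]
grip_width: 0.0
yaw -160.58 j7 [-0.668  0.207  0.402  2.004 -0.098  0.951  1.694] pos [0.4808 0.1018 0.0707] M [-0.028 -0.023  0.023] F [ 0.5 -0.8  0.5] w 0.0
units [-0.035  0.005  0.267]
```

View pics/s10.png

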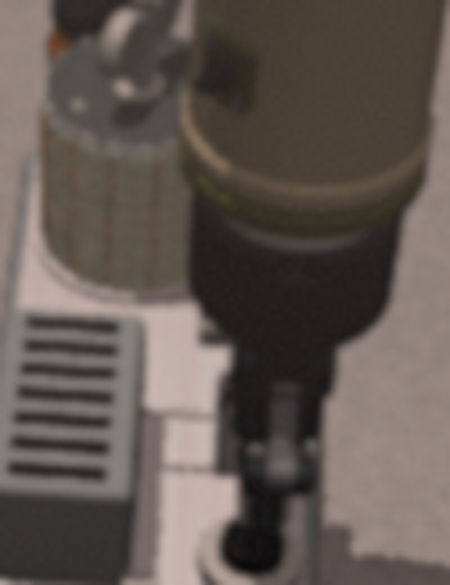

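View pics/t10.png

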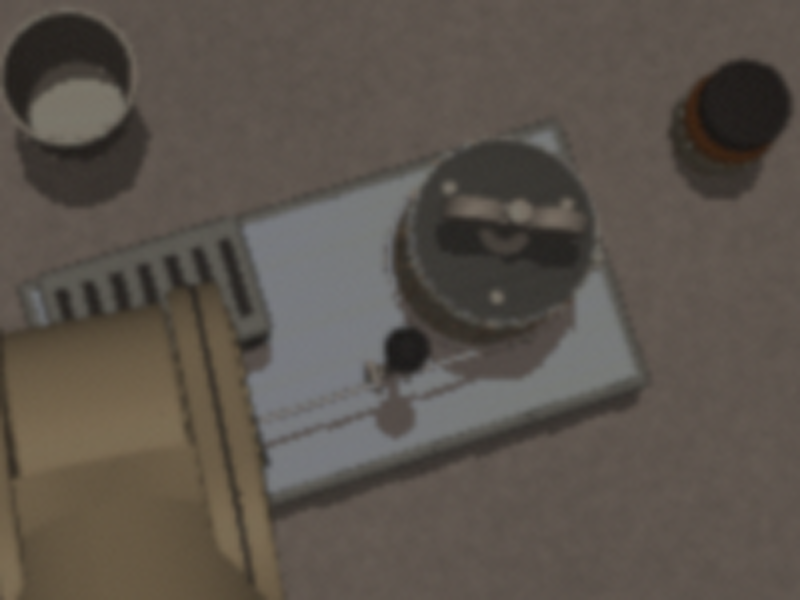

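```bash
python3 -m pendant '[[-0.03,0,0.15,0,1],[-0.03,0,0.3,0,1],[-0.03,0,0.4,0,1],[-0.03,0,0.4,0,1]]';python3 -m pendant '[[0,0,0.08,0,1],[0,0,0.12,0,1],[0,0,0.12,0,1]]';python3 -m pendant '[[0,0,0.04,0,1],[0,0,0.04,0,1]]'
```

```text
clock: 27.82
position: [0.4826, 0.1032, 0.0553]
ee_rot: [-0.169, 0.986, 0.0, 0.0]
ft_force: [0.2, 0.9, 2.5]
grip_width: 0.003
clock: 28.2
position: [0.4827, 0.1032, 0.0518]
ee_rot: [-0.169, 0.986, 0.0, 0.0]
ft_force: [-8.2, -1.6, 21.7]
grip_width: 0.0
clock: 28.45
position: [0.4829, 0.1032, 0.0515]
ee_rot: [-0.169, 0.986, 0.001, 0.0]
ft_force: [-14.3, -3.3, 40.3]
grip_width: 0.001
```

```bash
python3 -m pendant '[[0,0,-0.06,0,1],[0,0,-0.06,0,1]]';python3 -m pendant '[[0,0,-0.04,0,1],[0,0,-0.04,0,1]]';python3 -m pendant '[[0,0,-0.04,0,1],[0,0,-0.04,0,1]]';python3 -m pendant '[[0,0,-0.04,0,1],[0,0,-0.04,0,1]]';python3 -m pendant '[[0,0,-0.04,0,1],[0,0,-0.04,0,1]]';python3 -m pendant '[[0,0,-0.04,0,1],[0,0,-0.04,0,1]]'
```

```text
clock: 28.7
position: [0.4827, 0.1032, 0.052]
ee_rot: [-0.169, 0.986, 0.0, 0.0]
ft_force: [-3.1, -0.4, 12.1]
grip_width: 0.0
clock: 28.95
position: [0.4826, 0.1032, 0.0531]
ee_rot: [-0.169, 0.986, 0.0, 0.0]
ft_force: [-0.2, 0.4, 4.5]
grip_width: 0.0
clock: 29.2
position: [0.4826, 0.1032, 0.0546]
ee_rot: [-0.169, 0.986, 0.0, 0.0]
ft_force: [0.9, 0.3, 2.6]
grip_width: -0.0
clock: 29.45
position: [0.4826, 0.1031, 0.0562]
ee_rot: [-0.169, 0.986, 0.0, 0.0]
ft_force: [2.0, 1.5, 2.0]
grip_width: -0.002
clock: 29.7
position: [0.4823, 0.103, 0.0577]
ee_rot: [-0.169, 0.986, 0.0, -0.0]
ft_force: [1.8, 1.3, 1.5]
grip_width: 0.001
clock: 29.95
position: [0.4821, 0.1028, 0.0591]
ee_rot: [-0.169, 0.986, -0.0, -0.0]
ft_force: [-0.5, -0.6, -1.2]
grip_width: 0.001
```

```bash
python3 -m pendant '[[0,0,-0.8,0,1],[0,0,-1.9,0,1],[0,0,-3,0,1],[0,0,-4,0,1],[0,0,-4.5,0,1]]';python3 -m pendant '[[0.3,1,0,0,1],[0.6,2.3,0,0,1],[0.8,3.6,0,0,1],[1,4.8,0,0,1],[1,5.5,0,0,1]]';python3 -m pendant '[[0,0,0,0,1],[0,0,0,0,1],[0,0,0,0,1]]'; python3 -c "
from h import *
shot('side','s11',(300,180,420,340),3.7);shot('top','t11',(250,190,450,340),4)"
```

```text
clock: 30.58
position: [0.4828, 0.103, 0.2413]
ee_rot: [-0.169, 0.986, 0.0, 0.001]
ft_force: [-0.2, 0.3, 0.0]
grip_width: -0.003
clock: 31.2
position: [0.3696, 0.299, 0.2391]
ee_rot: [-0.17, 0.985, -0.0, -0.0]
ft_force: [-0.0, -0.3, -0.7]
grip_width: -0.001
clock: 31.58
position: [0.372, 0.2961, 0.2393]
ee_rot: [-0.168, 0.986, -0.0, -0.0]
ft_force: [0.7, -0.0, -0.1]
grip_width: 0.001
```

View pics/s11.png

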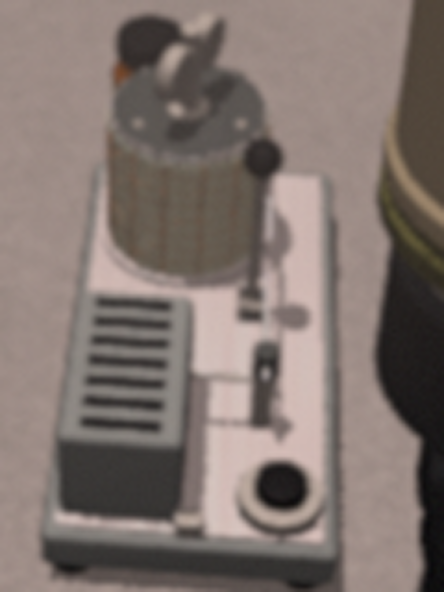

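View pics/t11.png

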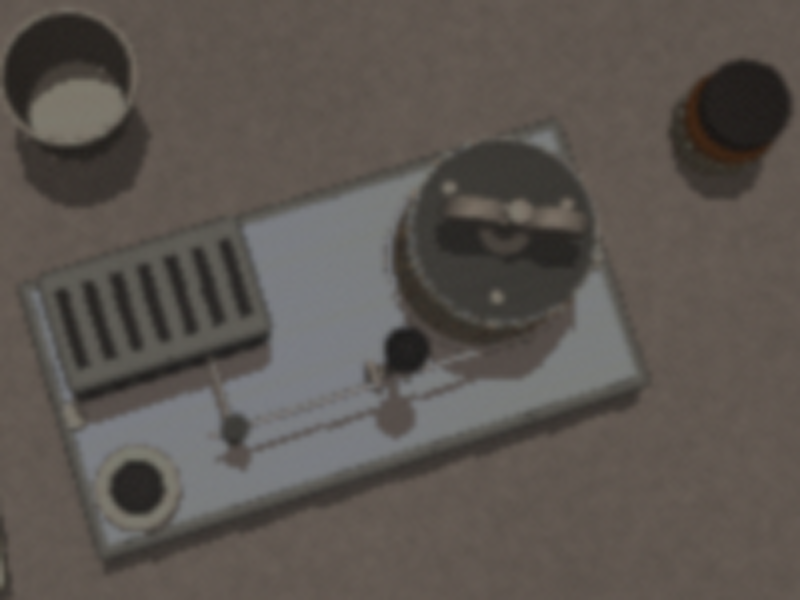

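```bash
python3 - <<'E'
from h import *
z=lambda a,b:(250+(a+.5)/4-.5,190+(b+.5)/4-.5)
zs=lambda a,b:(300+(a+.5)/3.7-.5,180+(b+.5)/3.7-.5)
print('knob',tri(z(406,350),zs(262,157)),'btn',tri(z(137,487),zs(281,484)))
w=onz('top',[z(450,207),z(582,216)],.182);d=w[1]-w[0];print('wing',np.degrees(np.arctan2(d[1],d[0])))
from workcell import hand_in
print(hand_in())
E
```

```text
knob (array([ 0.54479332, -0.02317244,  0.15046238]), np.float64(0.0009856409957154767)) btn (array([0.48209832, 0.10287938, 0.05268137]), np.float64(0.0013485573960528882))
wing -92.4261487869865
the job is handed in; nothing more can be done
None
```

The recorder is started and the job is handed in at about 31.7 s of the 72 s allowed; `hand_in` reports no verdict.

- **Winding:** I wound the key clockwise in two part turns. It reached the solid stop, where the torque rose from about 0.2 to 1.6 N m. I then let it settle on the last click. The wings ended at about −92° to −97° world, depending on the view. Fully wound should be about −96°, and one click short about −74°.
- **Pen lift:** I pushed the lever knob with closed fingers until it met its stop at about 5 N. The knob measured (0.545, −0.023, 0.150) afterwards, which is the upright position. The fingers were never brought near the pen arm.
- **Time mark:** I pressed the button through its full travel of about 6 mm and let it go. It came back up, with its top measured at 53 mm; it is 54 mm at rest, within the camera error.

**Check that went over:** at the bottom of the button press, the fingertips briefly reached about 40 N vertically against the button's stop, about 43 N counting the sideways force. That is more than the 5 N needed. It was the fingertips rather than the gripper's body, and well under the 120 N wrist limit, but the 40 N limit for the arm and gripper body could be read against it.

The ink jar and cup look unmoved in the last pictures. The slide box lay mostly outside those cropped views, but the arm never went low near it.

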